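# Load the core carrier and hold it out level

### The job

Stand the two cured sand cores in the plywood carrier, each set gently and fully home in the nest that fits its foot: the round core in the round nest, the oblong core in the oblong one. Then take the loaded carrier by its handle, lift it about 10 cm off the bench without tipping it, and finish while still holding it there, steady and level, for a colleague to take. Do not drop or topple a core, and leave the core box, bowl and scraper where they stand.

Things in the scene. Friction and masses are not known exactly. Their poses are not given: they have to be found in the camera images.
- round_mid (a point): Centre (half-way up) of the round core: cured sand, sandy brown, 80 mm tall, 0.16 kg, standing on the bench. From below: tapered round foot 16 mm high (diameter 31 mm at the bottom, 36 at the top), cylinder 46 mm diameter and 50 mm high, top stub 14 mm high (diameter 32 to 29). z up along its axis; the shoulder under the cylinder lies 24 mm below this point.
- oblong_mid (a point): Centre (half-way up) of the oblong core: cured sand, sandy brown, 80 mm tall, 0.18 kg, standing on the bench. From below: tapered foot 16 mm high (21 x 39 mm at the bottom, 26 x 44 at the top), block 36 mm (its own x) by 58 mm (its y), 50 mm high, top stub 14 mm high (22 x 42 mm). z up; a half turn about z looks the same; the shoulder under the block lies 24 mm below this point.
- round_nest (a point): Centre of the mouth of the round nest in the carrier's top face, 34 mm above the bench at the start: a blind hole 39 mm in diameter and 18 mm deep. With the round core home its shoulder rests on the top face and its centre is 24 mm above this point. Axes as the carrier's.
- oblong_nest (a point): Centre of the mouth of the oblong nest in the carrier's top face, 34 mm above the bench at the start: a blind pocket 29 mm (along the carrier's x) by 47 mm (its y), 18 mm deep. The oblong core goes in with its long side along the carrier's y, either way round; home, its shoulder rests on the top face and its centre is 24 mm above this point. Axes as the carrier's.
- handle (a point): Centre of the carrier's handle rail, 136 mm above the carrier's underside: a wooden bar 130 mm long (along the carrier's x), 22 mm thick (its y) and 28 mm high, on top of an upright board with a hand hole 84 mm wide and 47 mm high right under the bar. Axes are the carrier's: x along the rail, y from the oblong nest to the round nest, z up.
- carrier: The loose plywood core carrier, 0.42 kg: a tray 130 mm (x) by 270 mm (y), 24 mm thick on two 10 mm runners; an 18 mm thick handle board stands across its middle (along x), 150 mm high in all. Round nest 90 mm from the middle towards +y, oblong nest 90 mm towards -y. Origin at the centre of its underside; axes as for the handle.
- round_core: The round core; origin at the centre of its underside, z up along its axis.
- oblong_core: The oblong core; origin at the centre of its underside, y along its long side, z up.
- core_box: Bystander: open cream resin core box, about 190 x 270 x 125 mm, 2.2 kg, beyond the work. Origin at the centre of its underside.
- bowl: Bystander: black plastic bowl, 140 mm across, 65 mm high. Origin at the centre of its underside.
- scraper: Bystander: scraper with wooden handle and steel blade lying flat, about 225 mm long, 75 mm wide, 18 mm high. Origin under the handle's front end.
- table: The grey steel bench top, surface at z = 0.
Mind the look-alikes: they are no part of the job. Leave any purple look-alike of the oblong_core alone.

How it is judged:
By the outcome, as a careful person would: the job done as asked, in the order asked, and still so for the second after the job is handed in, while the arm keeps its last pose, push and grip.
It also fails if it takes over 67 s, if anything falls off the work surface, if the arm or the gripper's body presses on something with over 40 N, if the wrist force passes 120 N, or if a joint passes its speed limit or range.

### The arm

A 6-joint arm with a two-finger parallel gripper is mounted at the origin on the work surface. World frame = base frame: x ahead of the robot, y to its left, z up, the work surface at z = 0. Lengths are in mm, angles in degrees, forces in N, time in s.
With the tool pointing down it reaches from about 350 to 850 mm from the base axis. Payload 8.1 kg.
Tool frame: the origin (TCP) lies midway between the tips of the shut fingers; the grasp point (between the pads) lies 19 mm behind it; z points along the fingers, y is the line along which they close (so a half turn about z gives the same grasp; the last joint's range is limited). The gripper opens to 85 mm and grips with 20 to 120 N. Pads are 22 mm wide; open, the fingers measure 114 mm over their backs; the gripper's body (76 mm by 85 mm) begins 54 mm behind the grasp point. The pads swing forward as they close: fully open they stand 13 mm farther back than shut.
Start: joints at [-81.498, 7.471, 85.268, -0, 87.261, -4.893], TCP at [139.026, -583.675, 210.992] pointing down, gripper open.
Joint ranges: [-169.43, 169.43], [-51.17, 129.36], [1.28, 143.12], [-76.62, 256.62], [0, 156.53], [-152.29, 152.29]. Speed limits (degrees/s): [136.94, 136.94, 159.86, 180, 180, 180].

### API

Orientations are given as [roll, pitch, yaw] about the fixed x, y, z axes, in that order (R = Rz(yaw) Ry(pitch) Rx(roll)).
In Python, from bench import r gives the robot as it stands. The module is installed in compiled form; this text tells all that it offers.
- The arm moves only by the tool jog_arm, never from a script. Its argument "rows" is a list of rows, each a list of 2 entries, a list of its own where there are three numbers: the shift along the tool's x, y, z in mm, then the turn, a rotation vector about the tool's x, y, z in rad. A call has 1 to 10 rows; each row is the pose to reach, as a shift and turn from the pose commanded when the call began, along the tool's axes at that moment; what a row does not reach only later rows make up. A row lasts 1/10 s, in which the tool goes at most 50 mm and 8.59 degrees, less where a joint would pass 70% of its speed; a pose out of reach is approached as far as the arm can. A call with a gripper value outside its range is refused whole. "grip" is the finger opening in mm, from 0 to 85.4, set as the call begins (left out, the last holds). The fingers move at their own pace and stop on an object; "force" is the grip in N (left out, the last holds). Time passes only in rows, so rows that repeat a pose let the fingers close. It gives the time, the measured TCP pose, the force, the opening and the grip force at its end, in the units of the state.
- r.sense(): the state, without advancing time (a new reading comes with each control period).
- r.snapshot(name): name is "side" or "top"; returns (picture, depth): 400x640x3 uint8, blue, green, red; 400x640 float32, mm along the optical axis (not along the pixel's ray), 0 where there is no reading.
- r.camera_params(name): a dict with "fx", "fy", "cx", "cy" (pixels), "dist_coeffs" ([k1, k2, p1, p2, k3] as OpenCV has them; the pictures are not rectified), "pose" (4x4, takes a point from camera to world coordinates). Camera axes: x right, y down, z forward; pixel columns grow to the right and rows downward; lengths in mm; the calibration is good to about 2 mm. A picture is of the moment at which its call begins. camera_params takes no time and is no camera call.
- r.hand_in(): hands the job in; it is judged then, once.
The state is a dict: "time": time; "joint_pos": joint angles; "qd": joint speeds; "joint_efforts": joint torques, N m; "tool_pos": TCP position; "tcp_rot": TCP orientation; "ft_force": force on the tool from outside, world axes, zero at the start; "wrist_torque": the same for the moment, N m; "finger_gap": finger opening in mm; "grip_force": force on a finger pad.
Only numpy, scipy, OpenCV 4.12 (cv2) and the standard library are available. Lean on these libraries where they do the work, as an engineer would, in place of code of your own. Each camera call takes 0.05 s, during which the arm holds its last target. There are 200 camera calls.

## Working session

There is one attempt and no reset: what is moved stays moved. The work goes in short steps, Python scripts to look and compute and a tool call to move; the robot and the scene stay as the last step left them, time stands still between calls to the robot, and variables do not carry over. Pictures are saved under pics/ and viewed, at most 10 in all, crops included, and the job is handed in when it is done.

Besides the shell and the picture viewer there is one more tool, called after "Emit:" by a JSON object that holds its "name" and its "arguments". jog_arm: Moves the arm, as the interface text tells. Its arguments: {"type":"object","properties":{"rows":{"type":"array"},"grip":{"type":"number"},"force":{"type":"number"}},"required":["rows"]}

```bash
mkdir -p pics
cat > h.py <<'E'
import numpy as np, cv2
from bench import r
def snap(n):
    im,d=r.snapshot(n); p=r.camera_params(n)
    return im,d,p
def K(p): return np.array([[p['fx'],0,p['cx']],[0,p['fy'],p['cy']],[0,0,1]]),np.array(p['dist_coeffs'],float)
def ray(p,uv):
    k,d=K(p); q=cv2.undistortPoints(np.array(uv,float).reshape(-1,1,2),k,d).reshape(-1,2)
    v=np.c_[q,np.ones(len(q))]; T=np.array(p['pose']); return T[:3,3],v@T[:3,:3].T
def onplane(p,uv,z):
    o,v=ray(p,uv); return o+v*((z-o[2])/v[:,2])[:,None]
def cloud(d,p):
    k,dc=K(p); vv,uu=np.mgrid[0:d.shape[0],0:d.shape[1]]
    q=cv2.undistortPoints(np.c_[uu.ravel(),vv.ravel()].astype(float).reshape(-1,1,2),k,dc).reshape(-1,2)
    P=np.c_[q,np.ones(len(q))]*d.reshape(-1,1); T=np.array(p['pose'])
    W=P@T[:3,:3].T+T[:3,3]; W[d.ravel()==0]=np.nan; return W.reshape(*d.shape,3)
E
python3 - <<'E'
from h import *
for n in('top','side'):
    im,d,p=snap(n); cv2.imwrite(f'pics/{n}0.png',im); np.savez(f'{n}0.npz',im=im,d=d); print(n,np.round(p['pose'],3).tolist(),p['fx'],(d>0).mean())
print(r.sense())
E
```

```text
top [[0.02, -0.996, 0.087, 454.017], [-1.0, -0.019, 0.013, -40.183], [-0.011, -0.087, -0.996, 1451.329], [0.0, 0.0, 0.0, 1.0]] 464.03312910892186 0.995984375
side [[-0.909, -0.244, 0.338, 79.607], [-0.416, 0.574, -0.706, 961.796], [-0.022, -0.782, -0.623, 960.099], [0.0, 0.0, 0.0, 1.0]] 436.58729535713536 0.99602734375
{'time': 0.1, 'joint_pos': array([-8.14978973e+01,  7.51497731e+00,  8.53245525e+01, -1.72874158e-03,
        8.72627697e+01, -4.89518121e+00]), 'qd': array([-0.02747585, -0.04513452, -0.06398756, -0.10240252, -0.0029171 ,
        0.00630122]), 'joint_efforts': array([ 1.84894001e-03, -5.70951998e+01, -5.01942766e+01, -2.58160043e-05,
        8.12412385e-03,  1.15871174e-05]), 'tool_pos': array([ 138.92732983, -583.12268689,  209.99113408]), 'tcp_rot': array([-1.79897926e+02, -7.00920621e-03,  1.33973617e+01]), 'ft_force': array([0.07387088, 0.11519055, 0.65230119]), 'wrist_torque': array([ 0.01291598, -0.01272965, -0.00388551]), 'grip_force': 0.0, 'finger_gap': 85.75817703265082}
```

View pics/top0.png

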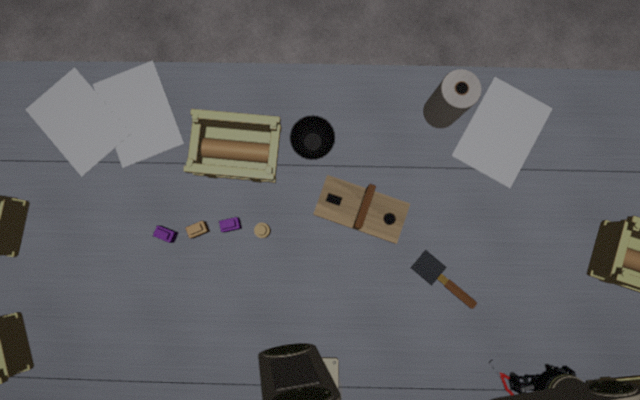

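View pics/side0.png

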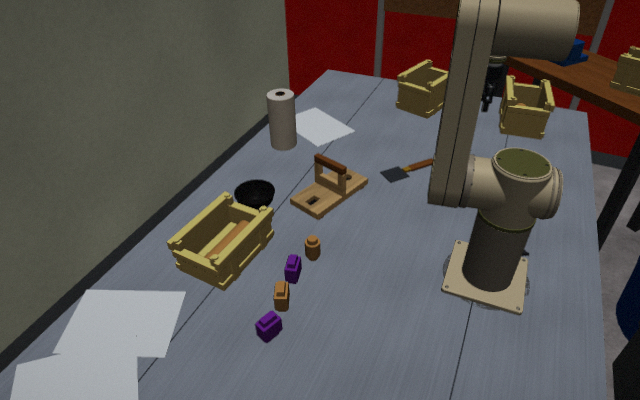

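Top view: the sandy oblong is at (197,229) with purple look-alikes at (165,234) and (230,225). The round core is at (262,230) and the carrier at (362,209), with its oblong nest at (334,199) and round nest at (390,219). The sandy-brown block at (197,229) fits the description and the purple ones don't, so I'll confirm it in one crop while measuring.

Run:
```python
from h import *
z=np.load('top0.npz'); im,d=z['im'],z['d']; p=r.camera_params('top'); W=cloud(d,p)
zs=np.load('side0.npz'); ims,ds=zs['im'],zs['d']; ps=r.camera_params('side'); S=cloud(ds,ps)
cv2.imwrite('pics/crop.png',cv2.resize(im[170:260,145:425],None,fx=2.85,fy=5.7/2,interpolation=cv2.INTER_CUBIC))
hsv=cv2.cvtColor(im,cv2.COLOR_BGR2HSV); hs=cv2.cvtColor(ims,cv2.COLOR_BGR2HSV)
def rep(name,P):
    P=P[~np.isnan(P).any(1)]
    (c,s,a)=cv2.minAreaRect(P[:,:2].astype(np.float32)); print(name,len(P),'mean',P.mean(0).round(1),'rect',np.round(c,1),np.round(s,1),round(a,1),'z',np.percentile(P[:,2],[2,50,98]).round(1))
sat=(hsv[...,1]>60)
for nm,(u,v) in dict(ob=(197,229),rd=(262,230),p1=(165,234),p2=(230,225)).items():
    w=W[v-14:v+15,u-15:u+16].reshape(-1,3); 
    print(nm,hsv[v,u]); 
    rep(' top',w[w[:,2]>73]); rep(' body',w[w[:,2]>50])
    c=np.nanmedian(w[w[:,2]>73],0)
    m=(abs(S[...,0]-c[0])<45)&(abs(S[...,1]-c[1])<45)
    q=S[m]; rep(' sidetop',q[q[:,2]>74]); rep(' sideall',q[q[:,2]>15])
w=W[165:255,300:425].reshape(-1,3)
rep('tray',w[(w[:,2]>26)&(w[:,2]<42)]); rep('rail',w[w[:,2]>140])
m=(S[...,0]>380)&(S[...,0]<640)&(S[...,1]>-320)&(S[...,1]<0); q=S[m]
rep('s tray',q[(q[:,2]>28)&(q[:,2]<40)]); rep('s rail',q[(q[:,2]>140)&(q[:,2]<165)])
# nests dark
for nm,(u,v) in dict(obn=(334,199),rdn=(390,219)).items():
    g=im[v-12:v+13,u-12:u+13].max(2); _,b=cv2.threshold(g,38,255,cv2.THRESH_BINARY_INV); 
    n,l,st,ce=cv2.connectedComponentsWithStats(b); i=l[12,12]
    ys,xs=np.where(l==i); pw=onplane(p,np.c_[xs+u-12,ys+v-12],34.); rep(nm,pw); print(g[12],)
# carrier outline by rays: colour
```

```text
ob [ 17  88 148]
 top 91 mean [490.8 325.8  80.1] rect [490.  324.9] [25.6 38.3] 31.6 z [74.3 79.8 86.3]
 body 235 mean [490.7 324.   70.7] rect [489.9 327.4] [36.4 57.3] 24.8 z [54.6 68.1 85.5]
 sidetop 103 mean [486.7 330.2  79.9] rect [487.9 327.8] [20.2 41. ] 21.9 z [74.4 80.2 83.6]
 sideall 426 mean [481.1 339.5  58.5] rect [487.7 329.1] [36.3 60.1] 23.2 z [19.2 64.2 82.4]
rd [ 19  82 146]
 top 80 mean [492.7 129.7  80.8] rect [492.9 130. ] [28.9 27.5] 6.6 z [73.9 81.  86.6]
 body 192 mean [492.  128.8  71.6] rect [492.3 130. ] [44.1 44.9] 28.2 z [57.  69.1 85.9]
 sidetop 72 mean [488.5 132.3  80.1] rect [489.6 130.2] [27.7 29.4] 39.6 z [74.5 80.6 84.8]
 sideall 322 mean [484.5 140.6  56.5] rect [488.  133.8] [43.6 43.1] 28.0 z [20.3 62.  83.1]
p1 [142 156 118]
 top 95 mean [475.3 423.2  79.7] rect [478.3 422.6] [39.8 25.6] 70.3 z [74.1 80.1 85.3]
 body 252 mean [475.2 420.8  70.4] rect [475.1 423.9] [60.2 36.2] 69.3 z [53.9 68.8 84.5]
 sidetop 131 mean [471.9 428.3  79.4] rect [472.7 427.1] [39.  22.5] 66.6 z [75.  79.7 83.1]
 sideall 570 mean [466.7 435.1  57.7] rect [471.6 42
[... 493 characters left out ...]
71.7 z [28.2 34.3 40.2]
rail 365 mean [ 563.8 -169.9  149.8] rect [ 564.2 -170.3] [ 22.  130.1] 71.4 z [143.6 149.9 156.4]
s tray 1223 mean [ 555.4 -145.6   34.8] rect [ 560.  -171.6] [277.  135.7] 71.5 z [29.1 35.  39.3]
s rail 216 mean [ 558.4 -165.9  148.5] rect [ 560.3 -168.7] [ 29.9 132.2] 71.7 z [140.3 149.4 155. ]
obn 91 mean [591.2 -85.5  34. ] rect [591.6 -85.8] [39.7 21.4] 72.5 z [34. 34. 34.]
[117 113 112  93  62  14  13  13  19  22  27  16  17  27  24  22  21  16
  16  58 100 119 124 122 124]
rdn 85 mean [ 534.6 -256.6   34. ] rect [ 534.5 -256.1] [27.5 30.5] 1.1 z [34. 34. 34.]
[125 121 123 117 114  82  40  10  23  20  26  27  21  17  21  14  30  64
 101 115 115 114 113 110 112]
```

View pics/crop.png

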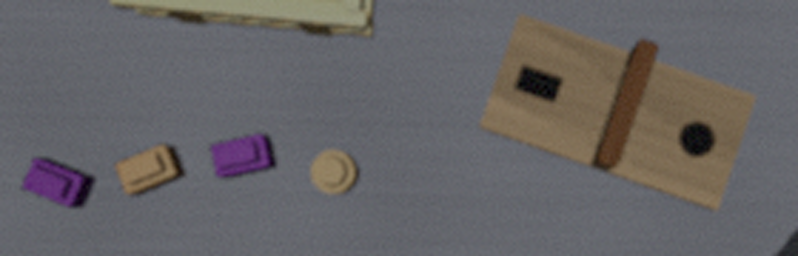

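The crop confirms it: the sandy oblong core sits between two purple look-alikes, with the round core to the right. First move is to above the round core, at yaw 71.6 so it is already turned for the carrier.

Emit:
{"name": "jog_arm", "arguments": {"rows": [[[508,-614,60],[0,0,-1.016]],[[508,-614,60],[0,0,-1.016]],[[508,-614,60],[0,0,-1.016]],[[508,-614,60],[0,0,-1.016]],[[508,-614,60],[0,0,-1.016]],[[508,-614,60],[0,0,-1.016]],[[508,-614,60],[0,0,-1.016]],[[508,-614,60],[0,0,-1.016]],[[508,-614,60],[0,0,-1.016]],[[508,-614,60],[0,0,-1.016]]], "grip": 85}}

```text
time: 1.1
tool_pos: [359.5, -134.4, 173.2]
tcp_rot: [180.0, 0.0, 71.6]
ft_force: [1.1, -0.1, -0.1]
finger_gap: 84.8
grip_force: 0.0
```

```bash
cat >> h.py <<'E'
def plan(x,y,z,yaw,frm=None):
    s=r.sense(); p=np.array(s['tool_pos']); w=s['tcp_rot'][2]
    if frm is not None: p=np.array(frm[:3],float); w=frm[3]
    a=np.radians(w); d=np.array([x,y,z])-p; c,sn=np.cos(a),np.sin(a)
    dy=(yaw-w+180)%360-180
    print('t',round(s['time'],2),'pos',np.round(s['tool_pos'],1),'rot',np.round(s['tcp_rot'],2),'F',np.round(s['ft_force'],1),'gap',round(s['finger_gap'],1),'gf',round(s['grip_force'],1))
    print('shift',np.round([c*d[0]+sn*d[1],sn*d[0]-c*d[1],-d[2]],1),'rz',round(-np.radians(dy),3),'j6',round(s['joint_pos'][5],1))
E
python3 -c "
from h import *
plan(490.7,130.9,150,71.6)"
```

```text
t 1.1 pos [ 359.5 -134.4  173.2] rot [179.97   0.    71.59] F [ 1.1 -0.1 -0.1] gap 84.8 gf 0.0
shift [293.2  40.7  23.2] rz -0.0 j6 -9.8
```

Emit:
{"name": "jog_arm", "arguments": {"rows": [[[290,40,20],[0,0,0]],[[290,40,20],[0,0,0]],[[290,40,20],[0,0,0]],[[290,40,20],[0,0,0]],[[290,40,20],[0,0,0]],[[290,40,20],[0,0,0]],[[290,40,20],[0,0,0]],[[290,40,20],[0,0,0]],[[290,40,20],[0,0,0]]]}}

```text
time: 2.0
tool_pos: [488.2, 125.5, 153.2]
tcp_rot: [-180.0, 0.0, 71.6]
ft_force: [1.0, -0.3, -0.1]
finger_gap: 85.1
grip_force: 0.0
```

Run:
```python
from h import *
plan(490.7,130.9,28,71.6)
for n in('top','side'):
    im,d,p=snap(n); W=cloud(d,p); t=r.sense()['tool_pos']
    m=(abs(W[...,0]-t[0])<70)&(abs(W[...,1]-t[1])<70)
    for lo,hi in((t[2]-2,t[2]+70),(60,90)):
        q=W[m&(W[...,2]>lo)&(W[...,2]<hi)]; 
        if len(q)>8: print(n,lo,len(q),q.mean(0).round(1),q.min(0).round(1),q.max(0).round(1),cv2.minAreaRect(q[:,:2].astype(np.float32)))
    cv2.imwrite(f'pics/{n}1.png',im)
im=cv2.imread('pics/side1.png'); cv2.imwrite('pics/side1c.png',cv2.resize(im[130:290,220:400],None,fx=3,fy=3))
```

```text
t 2.0 pos [488.2 125.5 153.2] rot [-1.7996e+02  4.0000e-02  7.1590e+01] F [ 1.  -0.3 -0.1] gap 85.1 gf 0.0
shift [  5.9   0.7 125.2] rz -0.0 j6 27.0
side 151.66039519436336 150 [485.7 129.5 207. ] [431.5  98.1 185.9] [544.2 153.2 222.8] ((488.02008056640625, 126.70124053955078), (25.593416213989258, 116.27783203125), 68.37141418457031)
side 60 171 [486.7 135.8  72.2] [466.6 109.7  60. ] [512.2 153.2  86.7] ((489.0523986816406, 132.4156494140625), (43.54209899902344, 40.80995559692383), 14.276926040649414)
```

View pics/side1c.png

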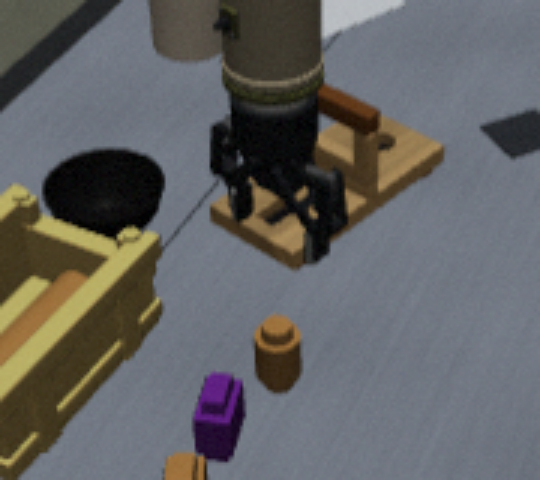

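The crop shows the gripper above and behind the round core, with the fingers clear. The gripper's position in the side view fixes the camera offset at about 1 mm. Next I'll descend.

Emit:
{"name": "jog_arm", "arguments": {"rows": [[[5.8,-0.7,30],[0,0,0]],[[5.8,-0.7,60],[0,0,0]],[[5.8,-0.7,90],[0,0,0]],[[5.8,-0.7,110],[0,0,0]],[[5.8,-0.7,120],[0,0,0]],[[5.8,-0.7,124],[0,0,0]],[[5.8,-0.7,124],[0,0,0]],[[5.8,-0.7,124],[0,0,0]]]}}

```text
time: 2.9
tool_pos: [491.0, 131.9, 30.9]
tcp_rot: [179.9, -0.1, 71.6]
ft_force: [0.7, -0.4, 0.2]
finger_gap: 84.8
grip_force: 0.0
```

Emit:
{"name": "jog_arm", "arguments": {"rows": [[[0,0,0],[0,0,0]],[[0,0,0],[0,0,0]],[[0,0,0],[0,0,0]],[[0,0,0],[0,0,0]],[[0,0,0],[0,0,0]],[[0,0,0],[0,0,0]],[[0,0,0],[0,0,0]],[[0,0,0],[0,0,0]]], "grip": 30, "force": 30}}

```text
time: 3.7
tool_pos: [490.5, 132.2, 30.3]
tcp_rot: [179.9, -0.0, 71.6]
ft_force: [-0.5, -1.0, 6.4]
finger_gap: 44.8
grip_force: 30.2
```

Emit:
{"name": "jog_arm", "arguments": {"rows": [[[0,0,-4],[0,0,0]],[[0,0,-12],[0,0,0]],[[0,0,-28],[0,0,0]],[[0,0,-50],[0,0,0]],[[0,0,-75],[0,0,0]],[[0,0,-105],[0,0,0]],[[0,0,-135],[0,0,0]],[[0,0,-160],[0,0,0]],[[0,0,-175],[0,0,0]],[[0,0,-180],[0,0,0]]], "force": 40}}

```text
time: 4.7
tool_pos: [490.6, 132.1, 211.4]
tcp_rot: [179.9, -0.1, 71.6]
ft_force: [0.9, -0.3, -2.1]
finger_gap: 44.2
grip_force: 41.2
```

```bash
python3 -c "
from h import *
plan(532.3,-255.6,210,71.6)"
```

```text
t 4.7 pos [490.6 132.1 211.4] rot [ 1.7986e+02 -7.0000e-02  7.1610e+01] F [ 0.9 -0.3 -2.1] gap 44.2 gf 41.2
shift [-354.7  161.8    1.4] rz 0.0 j6 27.7
```

Emit:
{"name": "jog_arm", "arguments": {"rows": [[[-4,2,0],[0,0,0]],[[-14,6,0],[0,0,0]],[[-30,14,0],[0,0,0]],[[-50,23,0],[0,0,0]],[[-72,33,0],[0,0,0]],[[-96,44,0],[0,0,0]],[[-122,56,0],[0,0,0]],[[-148,67,0],[0,0,0]],[[-174,79,0],[0,0,0]],[[-200,91,0],[0,0,0]]]}}

```text
time: 5.7
tool_pos: [511.8, -88.3, 207.5]
tcp_rot: [-179.8, 0.0, 71.6]
ft_force: [0.5, -0.1, -1.4]
finger_gap: 44.3
grip_force: 41.2
```

Emit:
{"name": "jog_arm", "arguments": {"rows": [[[-25,11,0],[0,0,0]],[[-50,23,0],[0,0,0]],[[-75,34,0],[0,0,0]],[[-98,45,0],[0,0,0]],[[-118,54,0],[0,0,0]],[[-134,61,0],[0,0,0]],[[-146,67,0],[0,0,0]],[[-152,70,0],[0,0,0]],[[-154,71,0],[0,0,0]],[[-154,71,0],[0,0,0]]]}}

```text
time: 6.7
tool_pos: [531.9, -254.8, 209.3]
tcp_rot: [-180.0, -0.0, 71.6]
ft_force: [0.2, 0.2, -2.0]
finger_gap: 44.1
grip_force: 41.2
```

Run:
```python
from h import *
plan(532.3,-255.6,80,71.6)
for n in('top','side'):
    im,d,p=snap(n); W=cloud(d,p); t=r.sense()['tool_pos']; cv2.imwrite(f'pics/{n}2.png',im)
    R=lambda q:np.round(np.r_[cv2.minAreaRect(q[:,:2].astype(np.float32))[0],cv2.minAreaRect(q[:,:2].astype(np.float32))[1],cv2.minAreaRect(q[:,:2].astype(np.float32))[2]],1)
    m=(abs(W[...,0]-561)<150)&(abs(W[...,1]+170)<170)
    q=W[m&(W[...,2]>28)&(W[...,2]<40)]; print(n,'tray',len(q),R(q))
    q=W[m&(abs(W[...,0]-t[0])<70)&(abs(W[...,1]-t[1])<70)&(W[...,2]>t[2]-2)&(W[...,2]<t[2]+70)]; print('grip',len(q),R(q) if len(q) else '')
    q=W[m&(abs(W[...,0]-t[0])<40)&(abs(W[...,1]-t[1])<40)&(W[...,2]>170)&(W[...,2]<205)]; print('core low',len(q),q.min(0) if len(q) else '',R(q) if len(q) else '')
c=cv2.imread('pics/side2.png')[90:230,270:420]; cv2.imwrite('pics/side2c.png',cv2.resize(c,None,fx=4,fy=4))
```

```text
t 6.7 pos [ 531.9 -254.8  209.3] rot [-1.7998e+02 -2.0000e-02  7.1620e+01] F [ 0.2  0.2 -2. ] gap 44.1 gf 41.2
shift [ -0.7   0.6 129.3] rz 0.0 j6 -12.2
top tray 2269 [ 564.4 -170.4  269.6  130.9   71.6]
grip 2 [ 501.3 -238.1    2.6    0.  -124.6]
core low 0  
side tray 1280 [ 560.5 -170.7  276.4  137.6   71.7]
grip 323 [ 530.9 -249.    37.7   99.8   65.1]
core low 54 [ 506.48885945 -260.14862145  177.7617226 ] [ 524.7 -244.2   40.4   25.5   15.9]
```

View pics/side2c.png

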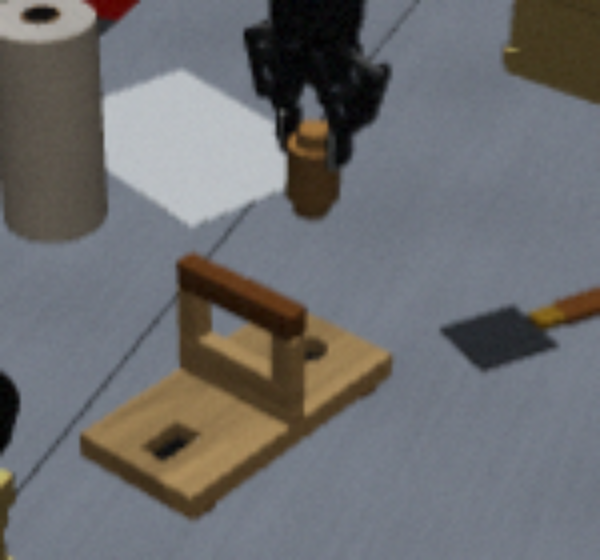

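The crop shows the round core held upright above the round nest, with the carrier undisturbed. I'll check the core position in the gripper with a circle fit and the oblong nest mouth in the side view.

Run:
```python
from h import *
from scipy.optimize import least_squares
im,d,p=snap('side'); W=cloud(d,p); h=cv2.cvtColor(im,cv2.COLOR_BGR2HSV); t=r.sense()['tool_pos']
m=(abs(W[...,0]-t[0])<45)&(abs(W[...,1]-t[1])<45)&(h[...,1]>110)&(h[...,0]<25)
q=W[m&(W[...,2]>197)&(W[...,2]<240)]
f=least_squares(lambda c:np.hypot(q[:,0]-c[0],q[:,1]-c[1])-23,t[:2],loss='soft_l1'); print('core',len(q),f.x,np.abs(f.fun).mean(), t, 'minz',np.nanpercentile(W[m][:,2],[1,99]))
g=im.max(2); u0,v0=270,90
b=((g<75)).astype(np.uint8)[90:230,270:420]
n,l,st,ce=cv2.connectedComponentsWithStats(b)
for i in range(1,n):
    if 15<st[i,4]<300:
        ys,xs=np.where(l==i); pw=onplane(p,np.c_[xs+u0,ys+v0],34.); (c,s,a)=cv2.minAreaRect(pw[:,:2].astype(np.float32)); print(ce[i]*4,st[i,4],pw.mean(0).round(1),np.round(c,1),np.round(s,1),round(a,1))
```

```text
core 125 [ 529.60720232 -255.85375356] 1.9549288398063818 [ 532.0131899  -254.32929484  209.56296933] minz [ 20.51993123 502.30365003]
[39.33333333 12.16666667] 24 [1094.2 -794.8   34. ] [1093.7 -795.5] [40.  23.2] 21.5
[97. 58.] 48 [ 971.6 -710.6   34. ] [ 961.9 -685.9] [ 22.9 278. ] 22.5
[  3.55555556 177.77777778] 36 [ 936.4 -420.2   34. ] [ 937.  -422.4] [  8.5 195.2] 29.2
[ 98.41860465 173.39534884] 43 [ 847.3 -466.4   34. ] [ 848.8 -466.7] [ 10.7 177.6] 28.2
[502.83333333 335.08333333] 288 [ 371.2 -344.    34. ] [ 355.2 -366.1] [149.4  72. ] 51.0
[311.42857143 348.57142857] 21 [ 525.  -255.7   34. ] [ 524.8 -256.7] [14.6 25.2] 21.3
[  5.71428571 408.74285714] 70 [738.4 -68.4  34. ] [735.2 -66.9] [ 14.2 115. ] 29.1
[168.51851852 441.11111111] 54 [588.1 -82.5  34. ] [587.6 -82.5] [43.5 23.9] 71.1
[125.6 470.8] 90 [604.7 -32.6  34. ] [607.3 -33.7] [ 14.9 117.6] 71.3
[  3.35135135 510.7027027 ] 37 [673.8  52.2  34. ] [666.6  60.6] [ 9.9 88.1] 29.1
[194.37037037 502.66666667] 27 [534.9 -17.8  34. ] [532.7 -20.5] [32.7 25.8] 44.4
```

Emit:
{"name": "jog_arm", "arguments": {"rows": [[[-0.2,0.4,6],[0,0,0]],[[-0.5,1,20],[0,0,0]],[[-0.5,1,40],[0,0,0]],[[-0.5,1,62],[0,0,0]],[[-0.5,1,84],[0,0,0]],[[-0.5,1,104],[0,0,0]],[[-0.5,1,120],[0,0,0]],[[-0.5,1,130],[0,0,0]],[[-0.5,1,136],[0,0,0]],[[-0.5,1,138],[0,0,0]]]}}

```text
time: 7.85
tool_pos: [532.6, -255.8, 71.0]
tcp_rot: [-180.0, -0.0, 71.6]
ft_force: [0.2, 0.2, -1.8]
finger_gap: 44.3
grip_force: 41.2
```

Emit:
{"name": "jog_arm", "arguments": {"rows": [[[0,0,1],[0,0,0]],[[0,0,3],[0,0,0]],[[0,0,5],[0,0,0]],[[0,0,7],[0,0,0]],[[0,0,9],[0,0,0]],[[0,0,11],[0,0,0]],[[0,0,12],[0,0,0]],[[0,0,12],[0,0,0]]]}}

```text
time: 8.65
tool_pos: [532.5, -255.8, 59.2]
tcp_rot: [-180.0, -0.0, 71.6]
ft_force: [0.6, -0.5, -2.1]
finger_gap: 44.1
grip_force: 41.2
```

Emit:
{"name": "jog_arm", "arguments": {"rows": [[[0,0,1],[0,0,0]],[[0,0,3],[0,0,0]],[[0,0,4.5],[0,0,0]],[[0,0,6],[0,0,0]],[[0,0,7],[0,0,0]],[[0,0,7],[0,0,0]]]}}

```text
time: 9.25
tool_pos: [532.5, -255.8, 52.2]
tcp_rot: [-180.0, -0.0, 71.6]
ft_force: [0.0, 0.0, -1.4]
finger_gap: 44.6
grip_force: 41.2
```

Emit:
{"name": "jog_arm", "arguments": {"rows": [[[0,0,1],[0,0,0]],[[0,0,2],[0,0,0]],[[0,0,3],[0,0,0]],[[0,0,3],[0,0,0]]]}}

```text
time: 9.65
tool_pos: [532.7, -255.8, 49.3]
tcp_rot: [180.0, -0.0, 71.6]
ft_force: [-0.6, 0.8, -2.4]
finger_gap: 44.5
grip_force: 41.2
```

Emit:
{"name": "jog_arm", "arguments": {"rows": [[[0,0,0.5],[0,0,0]],[[0,0,1],[0,0,0]],[[0,0,1],[0,0,0]]]}}

```text
time: 9.95
tool_pos: [532.8, -255.9, 48.7]
tcp_rot: [180.0, -0.0, 71.6]
ft_force: [1.1, 1.5, -0.0]
finger_gap: 44.3
grip_force: 41.4
```

Emit:
{"name": "jog_arm", "arguments": {"rows": [[[0,0,0.5],[0,0,0]],[[0,0,0.8],[0,0,0]],[[0,0,0.8],[0,0,0]]]}}

```text
time: 10.25
tool_pos: [532.9, -255.9, 48.5]
tcp_rot: [180.0, 0.0, 71.6]
ft_force: [-3.1, 2.5, 5.3]
finger_gap: 44.2
grip_force: 42.0
```

Contact came at the home height (TCP 48.5), so I'll release and retreat.

Emit:
{"name": "jog_arm", "arguments": {"rows": [[[0,0,-0.5],[0,0,0]],[[0,0,-0.5],[0,0,0]],[[0,0,-0.5],[0,0,0]],[[0,0,-0.5],[0,0,0]],[[0,0,-0.5],[0,0,0]],[[0,0,-0.5],[0,0,0]]], "grip": 80}}

```text
time: 10.85
tool_pos: [532.6, -255.9, 48.1]
tcp_rot: [-180.0, -0.0, 71.6]
ft_force: [0.4, 0.7, 0.4]
finger_gap: 79.9
grip_force: 0.0
```

Emit:
{"name": "jog_arm", "arguments": {"rows": [[[0,0,-5],[0,0,0]],[[0,0,-20],[0,0,0]],[[0,0,-45],[0,0,0]],[[0,0,-75],[0,0,0]],[[0,0,-110],[0,0,0]],[[0,0,-140],[0,0,0]],[[0,0,-155],[0,0,0]],[[0,0,-160],[0,0,0]]]}}

```text
time: 11.65
tool_pos: [533.8, -256.5, 211.3]
tcp_rot: [179.7, 0.1, 71.6]
ft_force: [0.4, -0.6, -0.2]
finger_gap: 80.4
grip_force: 0.0
```

Run:
```python
from h import *
plan(487.4,327.7,180,113.5)
im,d,p=snap('side'); W=cloud(d,p); cv2.imwrite('pics/side3.png',im)
m=(abs(W[...,0]-531)<45)&(abs(W[...,1]+256)<45); q=W[m&(W[...,2]>88)&(W[...,2]<130)]
print(len(q),q.mean(0).round(1),np.percentile(q[:,2],[5,50,95]))
```

```text
t 11.65 pos [ 533.8 -256.5  211.3] rot [1.7974e+02 5.0000e-02 7.1610e+01] F [ 0.4 -0.6 -0.2] gap 80.4 gf 0.0
shift [ 539.7 -228.4   31.3] rz -0.731 j6 -12.2
53 [ 528.9 -253.7   96.1] [ 88.29744752  97.01194942 100.72266548]
```

Round core top reads about 97 mm, so it is home. Now the oblong.

Emit:
{"name": "jog_arm", "arguments": {"rows": [[[540,-228,10],[0,0,-0.731]],[[540,-228,10],[0,0,-0.731]],[[540,-228,10],[0,0,-0.731]],[[540,-228,10],[0,0,-0.731]],[[540,-228,10],[0,0,-0.731]],[[540,-228,10],[0,0,-0.731]],[[540,-228,10],[0,0,-0.731]],[[540,-228,10],[0,0,-0.731]],[[540,-228,10],[0,0,-0.731]],[[540,-228,10],[0,0,-0.731]]]}}

```text
time: 12.7
tool_pos: [491.8, 244.1, 197.4]
tcp_rot: [-179.8, -0.0, 113.5]
ft_force: [0.6, 0.4, 0.8]
finger_gap: 80.2
grip_force: 0.0
```

Emit:
{"name": "jog_arm", "arguments": {"rows": [[[0,0,0],[0,0,0]],[[0,0,0],[0,0,0]]]}}

```text
time: 12.9
tool_pos: [491.9, 243.3, 197.3]
tcp_rot: [-179.8, 0.0, 113.7]
ft_force: [-0.8, -0.0, 0.2]
finger_gap: 79.8
grip_force: 0.0
```

Run:
```python
from h import *
plan(487.4,327.7,180,113.5)
```

```text
t 12.9 pos [491.9 243.3 197.3] rot [-1.7978e+02  1.0000e-02  1.1367e+02] F [-0.8 -0.   0.2] gap 79.8 gf 0.0
shift [79.1 29.7 17.3] rz 0.003 j6 -2.7
```

Emit:
{"name": "jog_arm", "arguments": {"rows": [[[40,15,10],[0,0,0]],[[70,26,30],[0,0,0]],[[79,29.5,50],[0,0,0]],[[79,29.5,75],[0,0,0]],[[79,29.5,85],[0,0,0]],[[79,29.5,87],[0,0,0]],[[79,29.5,87],[0,0,0]],[[79,29.5,87],[0,0,0]],[[79,29.5,87],[0,0,0]]]}}

```text
time: 13.8
tool_pos: [490.1, 326.8, 114.2]
tcp_rot: [179.9, -0.0, 113.5]
ft_force: [0.7, -0.4, -0.6]
finger_gap: 80.0
grip_force: 0.0
```

Run:
```python
from h import *
plan(487.4,327.7,30,113.5)
im,d,p=snap('side'); W=cloud(d,p); cv2.imwrite('pics/side4.png',im)
c=im[200:340,220:340]; cv2.imwrite('pics/side4c.png',cv2.resize(c,None,fx=4,fy=4))
```

```text
t 13.8 pos [490.1 326.8 114.2] rot [ 1.7986e+02 -1.0000e-02  1.1346e+02] F [ 0.7 -0.4 -0.6] gap 80.0 gf 0.0
shift [ 1.9 -2.1 84.2] rz -0.001 j6 5.3
```

View pics/side4c.png

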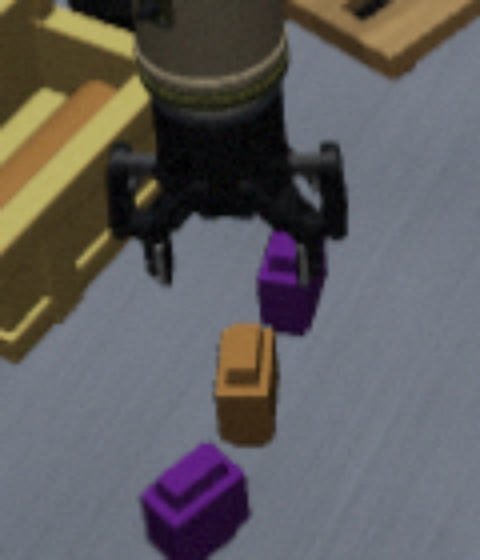

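The crop shows the fingers straddling the sandy oblong core, with the purple ones clear. Descending.

Emit:
{"name": "jog_arm", "arguments": {"rows": [[[2,-2,10],[0,0,0]],[[2,-2,30],[0,0,0]],[[2,-2,52],[0,0,0]],[[2,-2,70],[0,0,0]],[[2,-2,80],[0,0,0]],[[2,-2,83],[0,0,0]],[[2,-2,83],[0,0,0]],[[2,-2,83],[0,0,0]]]}}

```text
time: 14.65
tool_pos: [487.1, 328.2, 30.7]
tcp_rot: [179.9, -0.0, 113.5]
ft_force: [-0.5, -0.4, 0.3]
finger_gap: 80.1
grip_force: 0.0
```

Emit:
{"name": "jog_arm", "arguments": {"rows": [[[0,0,0],[0,0,0]],[[0,0,0],[0,0,0]],[[0,0,0],[0,0,0]],[[0,0,0],[0,0,0]],[[0,0,0],[0,0,0]],[[0,0,0],[0,0,0]],[[0,0,0],[0,0,0]],[[0,0,0],[0,0,0]],[[0,0,0],[0,0,0]]], "grip": 25, "force": 35}}

```text
time: 15.55
tool_pos: [487.0, 328.1, 30.4]
tcp_rot: [179.9, -0.0, 113.5]
ft_force: [0.4, 0.5, 5.3]
finger_gap: 35.1
grip_force: 35.3
```

Emit:
{"name": "jog_arm", "arguments": {"rows": [[[0,0,-4],[0,0,0]],[[0,0,-12],[0,0,0]],[[0,0,-28],[0,0,0]],[[0,0,-50],[0,0,0]],[[0,0,-75],[0,0,0]],[[0,0,-105],[0,0,0]],[[0,0,-135],[0,0,0]],[[0,0,-160],[0,0,0]],[[0,0,-175],[0,0,0]],[[0,0,-180],[0,0,0]]], "force": 40}}

```text
time: 16.55
tool_pos: [487.3, 328.3, 212.6]
tcp_rot: [179.8, -0.0, 113.5]
ft_force: [0.8, 0.1, -1.3]
finger_gap: 34.7
grip_force: 40.1
```

Run:
```python
from h import *
plan(589.4,-84.9,210,71.6)
```

```text
t 16.55 pos [487.3 328.3 212.6] rot [ 1.7978e+02 -2.0000e-02  1.1349e+02] F [ 0.8  0.1 -1.3] gap 34.7 gf 40.1
shift [-419.6  -71.1    2.6] rz 0.731 j6 5.5
```

Emit:
{"name": "jog_arm", "arguments": {"rows": [[[-4,-1,0],[0,0,0.01]],[[-14,-2,0],[0,0,0.03]],[[-30,-5,0],[0,0,0.06]],[[-50,-8,0],[0,0,0.1]],[[-72,-12,0],[0,0,0.14]],[[-96,-16,0],[0,0,0.18]],[[-122,-21,0],[0,0,0.22]],[[-148,-25,0],[0,0,0.27]],[[-174,-29,0],[0,0,0.31]],[[-200,-34,0],[0,0,0.35]]]}}

```text
time: 17.55
tool_pos: [534.4, 128.2, 208.3]
tcp_rot: [-179.9, 0.0, 93.2]
ft_force: [-1.2, -0.2, -2.1]
finger_gap: 34.9
grip_force: 40.1
```

Run:
```python
from h import *
plan(589.4,-84.9,210,71.6)
```

```text
t 17.55 pos [534.4 128.2 208.3] rot [-1.7989e+02  3.0000e-02  9.3200e+01] F [-1.2 -0.2 -2.1] gap 34.9 gf 40.1
shift [-215.8   43.    -1.7] rz 0.377 j6 5.0
```

Emit:
{"name": "jog_arm", "arguments": {"rows": [[[-26,5,0],[0,0,0.05]],[[-54,11,0],[0,0,0.1]],[[-82,17,0],[0,0,0.15]],[[-110,22,0],[0,0,0.2]],[[-138,28,0],[0,0,0.25]],[[-164,33,0],[0,0,0.3]],[[-185,37,0],[0,0,0.335]],[[-200,40,0],[0,0,0.36]],[[-209,42,0],[0,0,0.374]],[[-212,43,0],[0,0,0.377]]]}}

```text
time: 18.55
tool_pos: [590.2, -79.3, 209.1]
tcp_rot: [-179.9, 0.0, 71.7]
ft_force: [0.1, -0.3, -1.1]
finger_gap: 35.0
grip_force: 40.0
```

Emit:
{"name": "jog_arm", "arguments": {"rows": [[[0,0,0],[0,0,0]],[[0,0,0],[0,0,0]]]}}

```text
time: 18.75
tool_pos: [590.4, -77.5, 209.5]
tcp_rot: [-180.0, -0.0, 71.9]
ft_force: [0.8, 0.7, -1.7]
finger_gap: 35.2
grip_force: 40.0
```

Run:
```python
from h import *
plan(589.4,-84.9,210,71.6)
for n in('side','top'):
    im,d,p=snap(n); W=cloud(d,p); h=cv2.cvtColor(im,cv2.COLOR_BGR2HSV); t=r.sense()['tool_pos']; cv2.imwrite(f'pics/{n}5.png',im)
    m=(abs(W[...,0]-t[0])<55)&(abs(W[...,1]-t[1])<55)&(h[...,1]>90)&(h[...,0]<25)
    q=W[m&(W[...,2]>185)&(W[...,2]<262)]
    if len(q)>5: c,s,a=cv2.minAreaRect(q[:,:2].astype(np.float32)); print(n,len(q),np.round(c,1),np.round(s,1),a,q.min(0),q.max(0))
    q=W[(abs(W[...,0]-561)<150)&(abs(W[...,1]+170)<170)&(W[...,2]>28)&(W[...,2]<40)]; print('tray',len(q),cv2.minAreaRect(q[:,:2].astype(np.float32)))
im=cv2.imread('pics/side5.png'); cv2.imwrite('pics/side5c.png',cv2.resize(im[100:240,260:410],None,fx=4,fy=4))
```

```text
t 18.75 pos [590.4 -77.5 209.5] rot [-1.7998e+02 -2.0000e-02  7.1900e+01] F [ 0.8  0.7 -1.7] gap 35.2 gf 40.0
shift [-7.4  1.3 -0.5] rz 0.005 j6 5.7
side 319 [585.  -68.1] [59.2 46.6] 23.624996185302734 [ 557.58317112 -101.0146992   185.61938354] [612.69921015 -43.84374872 261.59227262]
tray 1245 ((560.8574829101562, -171.94981384277344), (276.8236083984375, 136.8455047607422), 72.2923812866211)
tray 1964 ((564.3187255859375, -170.85076904296875), (270.69146728515625, 130.94964599609375), 71.64215087890625)
```

View pics/side5c.png

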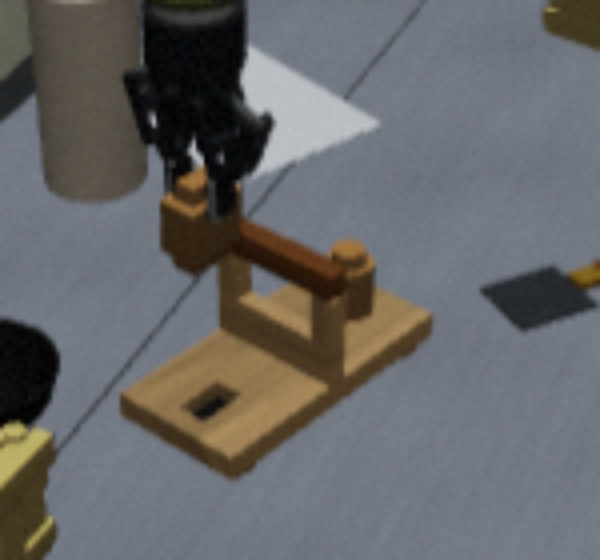

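The crop shows the oblong core held upright, short of the carrier's oblong nest, with the round core seated behind the rail. I'll measure the core's end face relative to the gripper.

Run:
```python
from h import *
im,d,p=snap('side'); W=cloud(d,p); h=cv2.cvtColor(im,cv2.COLOR_BGR2HSV); t=r.sense()['tool_pos']
m=(abs(W[...,0]-t[0])<45)&(abs(W[...,1]-t[1])<45)&(h[...,1]>90)&(h[...,0]<25)&(W[...,2]>197)&(W[...,2]<240)
q=W[m]-t; a=np.radians(71.9); u=q[:,:2]@[np.cos(a),np.sin(a)]; v=q[:,:2]@[np.sin(a),-np.cos(a)]
print(t,np.histogram(u,np.arange(-10,46,4))[0],np.median(u[(u>23)&(u<36)]),'v',np.percentile(v[(u>23)&(u<36)],[2,50,98]))
# yaw of end face
s=(u>23)&(u<36); print(np.polyfit(v[s],u[s],1), np.degrees(np.arctan(np.polyfit(v[s],u[s],1)[0])))
```

```text
[590.53772799 -77.42515515 209.73445872] [ 7  3  6  7  8 11 10  7 59 41  2  0  0] 25.835355565253966 v [-18.63145407  -3.27558459  16.30521466]
[3.57381953e-03 2.60699630e+01] 0.20476390381802367
```

Run:
```python
from h import *
im,d,p=snap('side'); W=cloud(d,p); h=cv2.cvtColor(im,cv2.COLOR_BGR2HSV); t=r.sense()['tool_pos']
a=np.radians(71.6); c=np.array([560.7,-170.2])
def uv(q): q=q[:,:2]-c; return q@[np.cos(a),np.sin(a)],q@[np.sin(a),-np.cos(a)]
box=(abs(W[...,0]-561)<160)&(abs(W[...,1]+150)<170)&(h[...,1]>70)
q=W[box&(W[...,2]>13)&(W[...,2]<30)]; u,v=uv(q)
s=(u>120)&(u<150)&(abs(v)<70); print('tray end',s.sum(),np.median(u[s]),np.histogram(u[s],np.arange(120,151,3))[0],'v',np.percentile(v[s],[1,99]))
s=(abs(u)<130)&(v<-50)|(abs(u)<130)&(v>50); print('tray side',s.sum(),np.median(v[s]),np.histogram(v[s],np.arange(-80,81,5))[0])
m=box&(abs(W[...,0]-t[0])<45)&(abs(W[...,1]-t[1])<45)&(W[...,2]>197)&(W[...,2]<240)&(h[...,0]<25)
u,v=uv(W[m]); uc=np.median(u[u>112]); print('core end',(u>112).sum(),uc,'v',np.percentile(v[u>112],[1,99]))
tu,tv=uv(t[None]); print('tcp',tu,tv)
```

```text
tray end 115 133.32208254493557 [ 1  3  3 20 76 12  0  0  0  0] v [-65.7546133   64.22090925]
tray side 175 -63.712406648032136 [  0   0  41 129   4   0   0   0   0   0   0   0   0   0   0   0   0   0
   0   0   0   0   0   0   0   0   1   0   0   0   0   0]
core end 119 123.05945627110671 v [-22.33470565  15.66893639]
tcp [97.3670108] [-0.91342752]
```

Emit:
{"name": "jog_arm", "arguments": {"rows": [[[-2,0.5,4],[0,0,0.005]],[[-4.5,1,16],[0,0,0.005]],[[-6.2,1.4,36],[0,0,0.005]],[[-6.2,1.4,58],[0,0,0.005]],[[-6.2,1.4,82],[0,0,0.005]],[[-6.2,1.4,104],[0,0,0.005]],[[-6.2,1.4,120],[0,0,0.005]],[[-6.2,1.4,130],[0,0,0.005]],[[-6.2,1.4,135],[0,0,0.005]],[[-6.2,1.4,136],[0,0,0.005]]]}}

```text
time: 19.95
tool_pos: [589.9, -84.6, 73.4]
tcp_rot: [-180.0, 0.0, 71.6]
ft_force: [0.5, -0.2, -1.5]
finger_gap: 35.2
grip_force: 40.0
```

Run:
```python
from h import *
plan(589.4,-84.9,60,71.6)
im,d,p=snap('side'); W=cloud(d,p); h=cv2.cvtColor(im,cv2.COLOR_BGR2HSV); t=r.sense()['tool_pos']
a=np.radians(71.6); c=np.array([560.7,-170.2])
def uv(q): q=q[:,:2]-c; return q@[np.cos(a),np.sin(a)],q@[np.sin(a),-np.cos(a)]
box=(abs(W[...,0]-561)<160)&(abs(W[...,1]+150)<170)&(h[...,1]>70)
u,v=uv(W[box&(W[...,2]>13)&(W[...,2]<30)]); s=(u>120)&(u<150)&(abs(v)<70); print('tray end',np.median(u[s]))
m=box&(abs(W[...,0]-t[0])<45)&(abs(W[...,1]-t[1])<45)&(W[...,2]>60)&(W[...,2]<100)&(h[...,0]<25)
u,v=uv(W[m]); print('core end',np.median(u[u>108]),'v',np.percentile(v[u>108],[2,98]),uv(t[None]))
cv2.imwrite('pics/side6c.png',cv2.resize(im[130:230,280:380],None,fx=6,fy=6,interpolation=cv2.INTER_CUBIC))
```

```text
t 19.95 pos [589.9 -84.6  73.4] rot [-179.99    0.     71.55] F [ 0.5 -0.2 -1.5] gap 35.2 gf 40.0
shift [-0.5 -0.4 13.4] rz -0.001 j6 5.4
tray end 133.28512569283413
core end 116.6623675512733 v [-18.63082829  15.38309403] (array([90.47543653]), array([1.0944196]))
```

View pics/side6c.png

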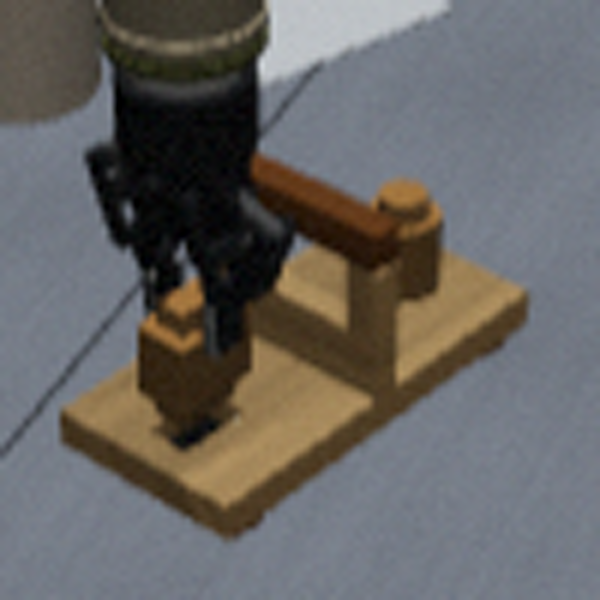

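The crop shows the foot squarely above the oblong pocket, aligned to under 1 mm along its length. Inserting slowly.

Emit:
{"name": "jog_arm", "arguments": {"rows": [[[0.3,-0.3,2],[0,0,0]],[[0.3,-0.3,5],[0,0,0]],[[0.3,-0.3,8],[0,0,0]],[[0.3,-0.3,11],[0,0,0]],[[0.3,-0.3,13],[0,0,0]],[[0.3,-0.3,14],[0,0,0]],[[0.3,-0.3,14],[0,0,0]]]}}

```text
time: 20.7
tool_pos: [589.6, -84.2, 59.3]
tcp_rot: [-180.0, 0.0, 71.6]
ft_force: [-0.7, -0.1, -1.7]
finger_gap: 35.1
grip_force: 40.0
```

Emit:
{"name": "jog_arm", "arguments": {"rows": [[[0,0,1],[0,0,0]],[[0,0,3],[0,0,0]],[[0,0,4.5],[0,0,0]],[[0,0,5.5],[0,0,0]],[[0,0,6],[0,0,0]],[[0,0,6],[0,0,0]]]}}

```text
time: 21.3
tool_pos: [589.7, -84.2, 53.5]
tcp_rot: [-180.0, 0.0, 71.6]
ft_force: [0.2, 0.9, -2.3]
finger_gap: 35.3
grip_force: 40.0
```

Emit:
{"name": "jog_arm", "arguments": {"rows": [[[0,0,1],[0,0,0]],[[0,0,2],[0,0,0]],[[0,0,3],[0,0,0]],[[0,0,3],[0,0,0]]]}}

```text
time: 21.7
tool_pos: [589.6, -84.2, 50.4]
tcp_rot: [-180.0, 0.0, 71.5]
ft_force: [0.3, -0.0, -0.7]
finger_gap: 35.7
grip_force: 40.0
```

Emit:
{"name": "jog_arm", "arguments": {"rows": [[[0,0,0.7],[0,0,0]],[[0,0,1.4],[0,0,0]],[[0,0,1.4],[0,0,0]]]}}

```text
time: 22.0
tool_pos: [589.7, -84.2, 49.1]
tcp_rot: [-180.0, 0.0, 71.5]
ft_force: [-0.1, 0.7, -1.2]
finger_gap: 35.1
grip_force: 40.0
```

Emit:
{"name": "jog_arm", "arguments": {"rows": [[[0,0,0.5],[0,0,0]],[[0,0,1],[0,0,0]],[[0,0,1],[0,0,0]]]}}

```text
time: 22.3
tool_pos: [589.9, -84.2, 48.7]
tcp_rot: [180.0, -0.0, 71.6]
ft_force: [-1.1, 0.2, 3.0]
finger_gap: 35.2
grip_force: 40.3
```

Emit:
{"name": "jog_arm", "arguments": {"rows": [[[0,0,0.4],[0,0,0]],[[0,0,0.4],[0,0,0]]]}}

```text
time: 22.5
tool_pos: [590.0, -84.2, 48.6]
tcp_rot: [180.0, -0.0, 71.6]
ft_force: [-3.0, 0.7, 6.2]
finger_gap: 34.9
grip_force: 40.5
```

Emit:
{"name": "jog_arm", "arguments": {"rows": [[[0,0,0],[0,0,0]],[[0,0,0],[0,0,0]],[[0,0,0],[0,0,0]],[[0,0,0],[0,0,0]],[[0,0,0],[0,0,0]],[[0,0,0],[0,0,0]]], "grip": 80}}

```text
time: 23.1
tool_pos: [589.8, -84.2, 47.8]
tcp_rot: [-180.0, -0.0, 71.5]
ft_force: [1.1, -0.4, -0.5]
finger_gap: 79.6
grip_force: 0.0
```

Emit:
{"name": "jog_arm", "arguments": {"rows": [[[0,0,-5],[0,0,0]],[[0,0,-20],[0,0,0]],[[0,0,-45],[0,0,0]],[[0,0,-75],[0,0,0]],[[0,0,-110],[0,0,0]],[[0,0,-145],[0,0,0]],[[0,0,-165],[0,0,0]],[[0,0,-170],[0,0,0]],[[0,0,-170],[0,0,0]]]}}

```text
time: 24.0
tool_pos: [590.4, -84.4, 219.4]
tcp_rot: [179.8, -0.0, 71.6]
ft_force: [0.6, -1.0, -0.3]
finger_gap: 80.1
grip_force: 0.0
```

Run:
```python
from h import *
plan(560.9,-170.2,200,161.6)
for n in('side','top'):
    im,d,p=snap(n); W=cloud(d,p); cv2.imwrite(f'pics/{n}7.png',im)
    for nm,c in(('rd',(532,-256)),('ob',(589.4,-84.9))):
        m=(abs(W[...,0]-c[0])<40)&(abs(W[...,1]-c[1])<40); q=W[m&(W[...,2]>90)&(W[...,2]<115)]
        if len(q)>5: print(n,nm,len(q),q.mean(0).round(1),np.percentile(q[:,2],[5,50,95]).round(1))
    b=(abs(W[...,0]-561)<100)&(abs(W[...,1]+170)<100)&(W[...,2]>142)&(W[...,2]<158)
    q=W[b]; print(n,'rail',len(q),cv2.minAreaRect(q[:,:2].astype(np.float32)))
```

```text
t 24.0 pos [590.4 -84.4 219.4] rot [ 1.7985e+02 -2.0000e-02  7.1550e+01] F [ 0.6 -1.  -0.3] gap 80.1 gf 0.0
shift [-90.8  -0.8  19.4] rz -1.572 j6 5.4
side rd 49 [ 529.4 -253.9   97.2] [ 90.7  97.4 102.1]
side ob 69 [588.  -83.5  97.1] [ 91.7  97.5 100.8]
side rail 198 ((559.6721801757812, -168.28204345703125), (26.13833999633789, 131.03639221191406), 72.80107116699219)
top rd 88 [ 534.3 -256.7   97.6] [ 91.9  97.9 102.2]
top rail 0 ((0.0, 0.0), (0.0, 0.0), 0.0)
```

Both cores are home, with tops at about 97.5 mm. Moving over the handle rail now.

Emit:
{"name": "jog_arm", "arguments": {"rows": [[[-20,0,0],[0,0,-0.15]],[[-50,0,0],[0,0,-0.3]],[[-80,-1,0],[0,0,-0.45]],[[-90,-1,0],[0,0,-0.6]],[[-90,-1,0],[0,0,-0.75]],[[-90,-1,0],[0,0,-0.9]],[[-90,-1,0],[0,0,-1.04]],[[-90,-1,0],[0,0,-1.18]],[[-90,-1,0],[0,0,-1.3]],[[-90,-1,0],[0,0,-1.4]]]}}

```text
time: 25.1
tool_pos: [559.2, -168.8, 215.4]
tcp_rot: [-180.0, -0.2, 152.0]
ft_force: [-0.0, -0.2, -0.4]
finger_gap: 80.4
grip_force: 0.0
```

Emit:
{"name": "jog_arm", "arguments": {"rows": [[[0,0,4],[0,0,-0.1]],[[0,0,10],[0,0,-0.17]],[[0,0,20],[0,0,-0.17]],[[0,0,20],[0,0,-0.17]],[[0,0,20],[0,0,-0.17]]]}}

```text
time: 25.6
tool_pos: [559.6, -169.0, 196.5]
tcp_rot: [180.0, -0.1, 161.4]
ft_force: [0.6, 0.0, -0.0]
finger_gap: 79.9
grip_force: 0.0
```

Run:
```python
from h import *
plan(560.9,-170.2,118,161.6)
```

```text
t 25.6 pos [ 559.6 -169.   196.5] rot [ 1.7999e+02 -1.4000e-01  1.6141e+02] F [ 0.6  0.  -0. ] gap 79.9 gf 0.0
shift [-1.6 -0.8 78.5] rz -0.003 j6 -93.2
```

Emit:
{"name": "jog_arm", "arguments": {"rows": [[[-1,-0.8,10],[0,0,-0.003]],[[-1.5,-0.8,28],[0,0,-0.003]],[[-1.5,-0.8,48],[0,0,-0.003]],[[-1.5,-0.8,65],[0,0,-0.003]],[[-1.5,-0.8,76],[0,0,-0.003]],[[-1.5,-0.8,80],[0,0,-0.003]],[[-1.5,-0.8,80],[0,0,-0.003]],[[-1.5,-0.8,80],[0,0,-0.003]]]}}

```text
time: 26.4
tool_pos: [562.1, -170.7, 118.8]
tcp_rot: [-180.0, 0.1, 161.7]
ft_force: [0.2, 0.7, -0.7]
finger_gap: 79.9
grip_force: 0.0
```

Emit:
{"name": "jog_arm", "arguments": {"rows": [[[0,0,0],[0,0,0]],[[0,0,0],[0,0,0]],[[0,0,0],[0,0,0]],[[0,0,0],[0,0,0]],[[0,0,0],[0,0,0]],[[0,0,0],[0,0,0]],[[0,0,0],[0,0,0]],[[0,0,0],[0,0,0]],[[0,0,0],[0,0,0]],[[0,0,0],[0,0,0]]], "grip": 10, "force": 40}}

```text
time: 27.4
tool_pos: [561.7, -170.8, 118.3]
tcp_rot: [-180.0, 0.0, 161.7]
ft_force: [-1.8, -1.8, 5.6]
finger_gap: 20.5
grip_force: 40.8
```

Emit:
{"name": "jog_arm", "arguments": {"rows": [[[0,0,0],[0,0,0]],[[0,0,0],[0,0,0]],[[0,0,0],[0,0,0]],[[0,0,0],[0,0,0]]], "force": 100}}

```text
time: 27.8
tool_pos: [561.9, -170.8, 118.6]
tcp_rot: [-180.0, 0.1, 161.7]
ft_force: [-2.0, -1.8, 5.9]
finger_gap: 19.1
grip_force: 99.2
```

Emit:
{"name": "jog_arm", "arguments": {"rows": [[[0,0,-1],[0,0,0]],[[0,0,-2],[0,0,0]],[[0,0,-4],[0,0,0]],[[0,0,-6],[0,0,0]],[[0,0,-9],[0,0,0]],[[0,0,-12],[0,0,0]],[[0,0,-15],[0,0,0]],[[0,0,-18],[0,0,0]],[[0,0,-19.5],[0,0,0]],[[0,0,-20],[0,0,0]]]}}

```text
time: 28.8
tool_pos: [561.7, -170.6, 138.2]
tcp_rot: [-180.0, 0.0, 161.7]
ft_force: [0.1, 0.3, -8.1]
finger_gap: 19.1
grip_force: 98.2
```

Run:
```python
from h import *
s=r.sense(); print(s['ft_force'],s['wrist_torque'],s['tool_pos'])
im,d,p=snap('side'); W=cloud(d,p); cv2.imwrite('pics/side8.png',im)
cv2.imwrite('pics/side8c.png',cv2.resize(im[100:240,260:410],None,fx=4,fy=4,interpolation=cv2.INTER_CUBIC))
```

```text
[ 0.06267421  0.31653314 -8.14836781] [ 0.1155599   0.00276394 -0.02007897] [ 561.70061858 -170.55960674  138.23979496]
```

View pics/side8c.png

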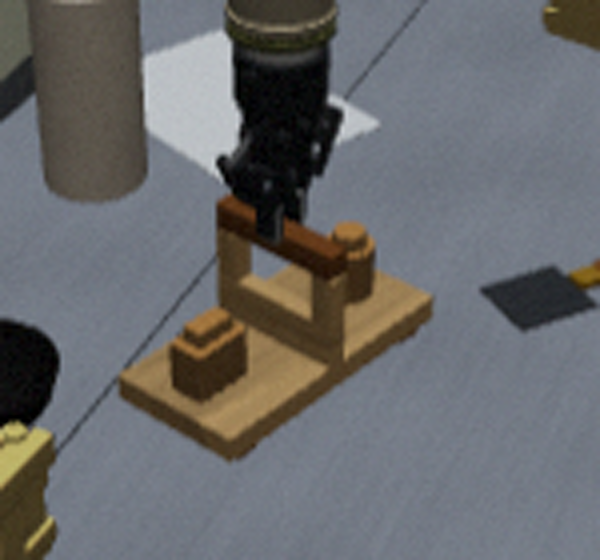

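The carrier is clear of the bench, level, with both cores seated. It reads 8.1 N, which is the full load. I'll raise it the remaining 80 mm.

Emit:
{"name": "jog_arm", "arguments": {"rows": [[[0,0,-1],[0,0,0]],[[0,0,-3],[0,0,0]],[[0,0,-6],[0,0,0]],[[0,0,-10],[0,0,0]],[[0,0,-15],[0,0,0]],[[0,0,-20],[0,0,0]],[[0,0,-25],[0,0,0]],[[0,0,-30],[0,0,0]],[[0,0,-35],[0,0,0]],[[0,0,-40],[0,0,0]]]}}

```text
time: 29.85
tool_pos: [561.5, -170.5, 178.3]
tcp_rot: [-180.0, 0.0, 161.7]
ft_force: [-0.2, -0.3, -6.9]
finger_gap: 19.1
grip_force: 98.2
```

Emit:
{"name": "jog_arm", "arguments": {"rows": [[[0,0,-5],[0,0,0]],[[0,0,-10],[0,0,0]],[[0,0,-15],[0,0,0]],[[0,0,-20],[0,0,0]],[[0,0,-25],[0,0,0]],[[0,0,-30],[0,0,0]],[[0,0,-34],[0,0,0]],[[0,0,-37],[0,0,0]],[[0,0,-39],[0,0,0]],[[0,0,-40],[0,0,0]]]}}

```text
time: 30.85
tool_pos: [561.5, -170.5, 218.0]
tcp_rot: [-180.0, 0.0, 161.7]
ft_force: [-0.3, 0.7, -8.0]
finger_gap: 18.9
grip_force: 98.2
```

Emit:
{"name": "jog_arm", "arguments": {"rows": [[[0,0,0],[0,0,0]],[[0,0,0],[0,0,0]],[[0,0,0],[0,0,0]],[[0,0,0],[0,0,0]],[[0,0,0],[0,0,0]],[[0,0,0],[0,0,0]],[[0,0,0],[0,0,0]],[[0,0,0],[0,0,0]],[[0,0,0],[0,0,0]],[[0,0,0],[0,0,0]]]}}

```text
time: 31.85
tool_pos: [561.5, -170.5, 217.8]
tcp_rot: [180.0, 0.0, 161.7]
ft_force: [-1.1, 0.0, -7.1]
finger_gap: 19.4
grip_force: 98.2
```

Run:
```python
from h import *
s=r.sense(); print(s['ft_force'],s['wrist_torque'],s['tool_pos'],s['tcp_rot'])
im,d,p=snap('top'); W=cloud(d,p)
q=W[(abs(W[...,0]-561)<110)&(abs(W[...,1]+170)<160)&(W[...,2]>118)&(W[...,2]<150)]
A=np.c_[q[:,:2]-q[:,:2].mean(0),np.ones(len(q))]; k=np.ones(len(q),bool)
for _ in range(4): c=np.linalg.lstsq(A[k],q[k,2],rcond=None)[0]; k=abs(A@c-q[:,2])<6
print(len(q),'tilt deg',np.degrees(c[:2]),'tray z',c[2])
for c in((535,-257),(592,-86)):
    z=W[(abs(W[...,0]-c[0])<25)&(abs(W[...,1]-c[1])<25)][:,2]; z=z[(z>185)&(z<215)]; print(len(z),np.median(z) if len(z) else '')
```

```text
[-1.12050216  0.02460357 -7.06030403] [0.01874476 0.03712433 0.01807657] [ 561.50925266 -170.49237841  217.83644638] [1.79999744e+02 7.16137659e-04 1.61679298e+02]
1642 tilt deg [0.00259925 0.11407861] tray z 133.5672259890458
38 195.32571855226433
144 195.8602979763632
```

Tray top is at 133.6 mm, so it is lifted 99.6 mm with a tilt of about 0.1°. Both cores are still seated.

```bash
python3 -c "
from bench import r
print(r.hand_in())"
```

```text
the job is handed in; nothing more can be done
None
```

I handed the job in with both cores home in their nests and the arm still holding the carrier by its handle, about 10 cm up, steady and level (about 0.1° tilt), after about 32 s of the 67 s allowed.

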